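# Jack up the reject bin and hold it tipped

### The arm

A 6-joint arm with a two-finger parallel gripper is mounted at the origin on the work surface. World frame = base frame: x ahead of the robot, y to its left, z up, the work surface at z = 0. Lengths are in m, angles in rad, forces in N, time in s.
With the tool pointing down it reaches from about 0.25 to 0.775 m from the base axis. Payload 4 kg.
Tool frame: the origin (TCP) lies between the finger pads; the fingertips stand 19 mm ahead of it and the grasp point (between the pads) is the TCP (bot.tips_ahead is the distance from the TCP to the fingertips, in m); z points along the fingers, y is the line along which they close (so a half turn about z gives the same grasp; the last joint's range is limited). The gripper opens to 94 mm and grips with 3 to 60 N. Pads are 16 mm wide; open, the fingers measure 119 mm over their backs; the gripper's body (75 mm by 177 mm) begins 78 mm behind the grasp point.
Start: joints at [-1.365, 0.087, 1.371, -0, 1.684, -0.103], TCP at [0.167, -0.524, 0.225] pointing down, gripper open.
Joint ranges: [-3.1, 3.1], [-0.76, 2.03], [0.27, 2.55], [-1.08, 4.22], [0.17, 2.65], [-2.57, 2.57]. Speed limits (rad/s): [2.79, 2.79, 3.14, 3.14, 3.14, 3.14].

### API

Orientations are given as a unit quaternion [w, x, y, z].
In Python, from rig import bot gives the robot as it stands. The module is installed in compiled form; this text tells all that it offers.
- The arm moves only by the shell command python3 -m jog 'ROWS' [FORCE]. ROWS is text: rows parted by semicolons, each of 7 numbers parted by spaces: the shift along the tool's x, y, z in m, then the turn, a rotation vector about the tool's x, y, z in degrees, then the gripper's target within -1 to 1 (shut at 1, half-way at 0, fully open at -1). In form: tx ty tz wx wy wz grip; .... A call has 1 to 5 rows; each row shifts and turns the commanded pose from where the row before left it, along the tool's axes as they then stand; what a row does not reach is not made up. A row lasts 1/12 s, in which the tool goes at most 41.7 mm and 7.16 degrees, less where a joint would pass 70% of its speed; a pose out of reach is approached as far as the arm can. A call with a gripper value outside its range is refused whole. The fingers move at their own pace and stop on an object; FORCE is the grip in N (left out, the last holds). Time passes only in rows, so rows that do not move let the fingers close. It gives the time, the measured TCP pose, the force, the opening and the grip force at its end, in the units of the state.
- bot.read_state(): the state, without advancing time (a new reading comes with each control period).
- bot.camera(name): name is "scene" or "top"; returns a dict with "img" (480x640x3 uint8, red, green, blue), "z_map" (480x640 float32, m along the optical axis (not along the pixel's ray), 0 where there is no reading), "fov_y" (degrees; the focal length in pixels is half the picture's height over the tangent of half this angle, whatever the lens; pixels are square), "cx", "cy" (the principal point, pixels), "k1" (the pictures are not rectified: a ray, as slopes to the right and down, at radius r is drawn at 1 + k1 r^2 times it, then the intrinsics apply), "T" (4x4, takes a point from camera to world coordinates). Camera axes: x right, y up, looking along -z (the intrinsics and any distortion apply to the point x, -y, -z); pixel columns grow to the right and rows downward; lengths in m; the calibration is good to about 2 mm. A picture is of the moment at which its call begins.
- bot.job_done(): hands the job in; it is judged then, once.
The state is a dict: "clock": time; "joint_positions": joint angles; "joint_velocities": joint speeds; "tau": joint torques, N m; "position": TCP position; "eef_rot": TCP orientation; "wrist_force": force on the tool from outside, world axes, zero at the start; "torque": the same for the moment, N m; "opening": finger opening in m; "finger_force": force on a finger pad.
Only numpy, scipy, OpenCV 4.12 (cv2) and the standard library are available. Lean on these libraries where they do the work, as an engineer would, in place of code of your own. Each camera call takes 0.05 s, during which the arm holds its last target. There are 200 camera calls.

### The job

Empty the reject bin into the tote: slide the lever jack along its rail until its saddle stands centred under the marked lift lug on the side of the bin, with the handle still up, and only then pump the handle fully down so that the bin tips and the washers and nut slide out into the tote beyond the table edge. The jack sinks back as soon as it is let go, so finish still holding the handle fully down with the gripper, with the bin tipped and empty on the saddle. Leave the hub bolt, the go gauge and the feeler gauge case where they are.

Things in the scene. Friction and masses are not known exactly. Their poses are not given: they have to be found in the camera images.
- jack_slide (a joint): Position of the jack along its rail, m: 0 at the near stop on the robot's right (-y), grows as the jack moves to +y, 0.30 at the far stop. Drags with about 3 N of friction and stays where it is left. The rail plate is 445 mm long along y, bolted to the table, its top 18 mm high; the rail never turns. The jack runs on under the bin, past the lug, if pushed too far.
- jack_handle (a joint): Handle angle, rad: 0 fully up (sprung; the bar rises towards the robot 35 deg above level), grows as it is pressed down, 0.785 at its lower stop (bar 10 deg below level). Pressing at the grip point takes 5 to 9 N at first, 13 to 23 N with the bin on the saddle; an arm that gives must aim some 10 mm past the stop. One full stroke tips the bin. Springs up when let go.
- ram (a joint): Rise of the jack's ram and saddle, m: 0 down; geared to the handle, 0.055 with the handle fully down. The saddle meets the lug after about 0.007.
- handle_pivot (a point): Centre of the handle's hinge pin, 90 mm above the table, axis along y, on the jack carriage; moves with the jack along y only.
- handle_grip (a point): Point on the axis of the handle bar, 170 mm from the pivot, in the middle of its black rubber sleeve (round, 28 mm diameter, from 115 to 225 mm from the pivot). The bar points from the pivot towards the robot (-x), no sideways tilt.
- saddle (a point): Centre of the top face of the jack's round toothed steel saddle (44 mm diameter), 125 mm above the table when down, 70 mm beyond the pivot in x and at the same y as the handle.
- lift_point (a point): Lowest point of the half-round bearing bar (24 mm diameter, 40 mm long along y) under the lift lug: a dark steel tab 50 x 65 mm with a raised ring on top, standing out of the bin's right-hand (-y) wall; 132 mm above the table at rest, in line in x with the saddle. Only y has to be matched.
- scrap_bin: Steel scoop bin 285 mm deep (x), 240 wide (y), walls 100 high, open mouth over the table edge. Origin mid-width, 152 mm above the table, 100 mm nearer the robot than the hinge (along y, same height); near wall 115 mm nearer; inner floor 164 mm up; z up at rest. Tips outwards (pitch grows) 0.62 rad with the handle fully down, falls back by its weight. Slippery: scrap slides out at 10 to 15 deg.
- washer1: Pitted dull copper washer in the bin, 56 mm outside, 26 mm hole, 6 mm thick; origin at the centre of its underside.
- washer2: The second, equal copper washer in the bin. The tote that the scrap shall fall into is a grey open plastic box, 380 mm (x) by 600 mm (y), fixed on a stand just beyond the table edge under the bin's mouth: it begins at x = 0.83, its inner floor is 16 mm above the table top's level, its near wall 85 mm high.
- hub_nut: Dark steel hexagon nut in the bin, 42 mm over its corners, 18 mm high; origin at the centre of its underside.
- hub_bolt: Corroded bronze hub bolt standing on its hexagon head to the right of the jack, 60 mm high, 46 mm over the flange; origin under its head. Leave it alone.
- go_gauge: Yellow plastic go gauge handle with a steel pin at one end, lying on the wood in front of the bin, 116 mm long, 22 mm wide, 20 mm high, along its own x; origin at the underside, mid-handle. Leave it alone.
- feeler_case: Chrome feeler gauge case lying on the wood in front of the bin, 100 x 26 x 14 mm, along its own x; origin at the centre of its underside. Leave it alone.
Things that resemble listed ones, but are neither listed nor needed, are in the scene too. What is shaped like the washer2 but purple or red is not meant.

How it is judged:
By the outcome, as a careful person would: the job done as asked, in the order asked, and still so for the second after the job is handed in, while the arm keeps its last pose, push and grip.
It also fails if it takes over 40 s, if anything falls off the work surface, if the arm or the gripper's body presses on something with over 40 N, if the wrist force passes 120 N, or if a joint passes its speed limit or range.

## Working session

There is one attempt and no reset: what is moved stays moved. The work goes in short steps, Python scripts to look and compute and a shell command to move; the robot and the scene stay as the last step left them, time stands still between calls to the robot, and variables do not carry over. Pictures are saved under pics/ and viewed, at most 10 in all, crops included, and the job is handed in when it is done.

```bash
mkdir -p pics; cat > h.py <<'E'
import numpy as np, cv2
from rig import bot
def cam(n):
    c=bot.camera(n); np.savez(''+n+'.npz',**c); return c
def ld(n): return dict(np.load(''+n+'.npz'))
def ray(c,u,v):
    f=240/np.tan(np.radians(float(c['fov_y']))/2)
    d=np.array([(u-c['cx'])/f,(v-c['cy'])/f]); s=d.copy()
    for _ in range(20): s=d/(1+c['k1']*(s@s))
    T=c['T']; return T[:3,3], T[:3,:3]@np.array([s[0],-s[1],-1.0])
def onz(c,u,v,z):
    o,d=ray(c,u,v); return o+d*(z-o[2])/d[2]
def pt(c,u,v):
    o,d=ray(c,u,v); return o+d*float(c['z_map'][int(v),int(u)])
E
python3 - <<'E'
from h import *
for n in('scene','top'):
    c=cam(n); cv2.imwrite(f'pics/{n}0.png',c['img'][:,:,::-1]); print(n,c['fov_y'],c['k1'],c['T'].round(3).tolist())
print(bot.read_state())
E
```

```text
scene 45.69401134440695 -0.08103317330725304 [[0.374, -0.68, 0.63, 1.341], [0.927, 0.261, -0.268, -0.288], [0.018, 0.685, 0.728, 0.997], [0.0, 0.0, 0.0, 1.0]]
top 56.56839741471333 -0.014669529722481511 [[0.014, 0.992, -0.125, 0.461], [-1.0, 0.014, -0.007, 0.031], [-0.005, 0.125, 0.992, 1.014], [0.0, 0.0, 0.0, 1.0]]
{'clock': 0.1, 'joint_positions': array([-1.36506207e+00,  8.78926005e-02,  1.37207212e+00, -7.35504097e-06,
        1.68358040e+00, -1.03081689e-01]), 'joint_velocities': array([-0.00236363, -0.00124947, -0.00250191,  0.00093867, -0.00028776,
       -0.00017636]), 'tau': array([ 1.55958165e-03, -3.41253912e+01, -3.03300083e+01,  7.18680024e-02,
        3.04331887e-02, -9.10778567e-05]), 'position': array([ 0.16707425, -0.52354687,  0.22343061]), 'eef_rot': array([-9.74762307e-04,  9.88102347e-01,  1.53794665e-01, -5.37342849e-05]), 'wrist_force': array([-0.79719349,  0.88952912,  0.31710265]), 'torque': array([-0.01373009, -0.02199014,  0.02670324]), 'finger_force': 0.0, 'opening': 0.09420322450588119}
```

View pics/scene0.png

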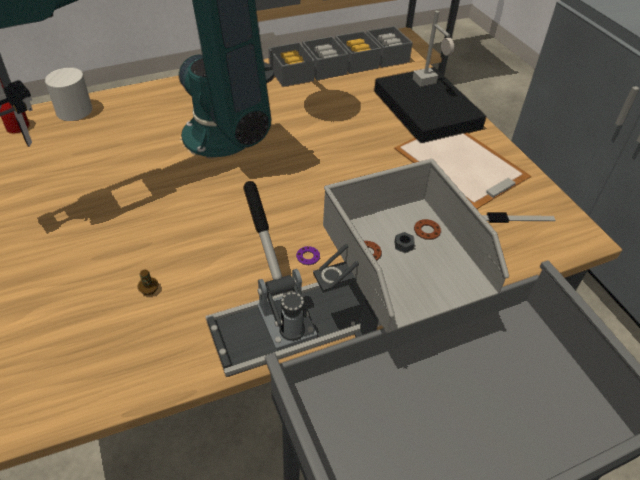

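View pics/top0.png

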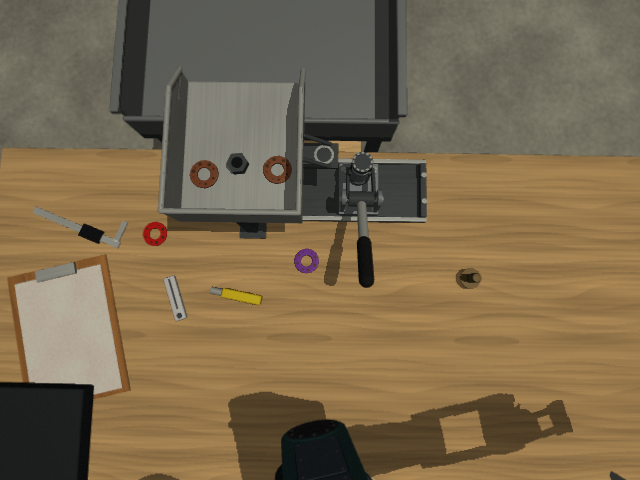

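The scene view shows the jack (saddle ~(292,300), sleeve (255,207)), the lug ring (331,275), and the bin with two copper washers and the nut. The top view shows the saddle at (362,160), the sleeve from (364,238) to (366,285), the lug ring at (323,155), and the bolt at (468,278). The purple (306,261) and red (155,234) rings are decoys. There is only one jack and one ringed lug.

```bash
python3 - <<'E'
from h import *
t=ld('top'); s=ld('scene')
im=t['img'][110:300,280:440][:,:,::-1]
cv2.imwrite('pics/crop_a.png',cv2.resize(im,None,fx=3,fy=3,interpolation=cv2.INTER_CUBIC))
im=s['img'][170:370,200:400][:,:,::-1]
cv2.imwrite('pics/crop_b.png',cv2.resize(im,None,fx=3,fy=3,interpolation=cv2.INTER_CUBIC))
for u,v in [(362,160),(323,155),(316,155),(330,155),(364,240),(366,262),(366,280),(363,220),(468,278),(390,190)]:
    print('top',u,v,pt(t,u,v).round(4))
for u,v in [(292,300),(331,275),(255,207),(250,188),(262,228)]:
    print('scene',u,v,pt(s,u,v).round(4))
# sleeve mask by darkness
g=t['img'].max(2); m=np.zeros_like(g); m[225:295,345:385]=(g[225:295,345:385]<45)
ys,xs=np.nonzero(m)
for v in range(236,290,6):
    x=xs[ys==v]
    if len(x): print(v,x.min(),x.max(),pt(t,(x.min()+x.max())/2,v).round(4))
E
```

```text
top 362 160 [ 0.7314 -0.0489  0.1219]
top 323 155 [0.7274 0.0315 0.165 ]
top 316 155 [0.7268 0.0452 0.1663]
top 330 155 [0.7278 0.0178 0.1643]
top 364 240 [ 0.5594 -0.0484  0.1739]
top 366 262 [ 0.5155 -0.049   0.2067]
top 366 280 [ 0.4826 -0.0472  0.2256]
top 363 220 [ 0.603  -0.0494  0.1416]
top 468 278 [ 0.4954 -0.2906  0.0303]
top 390 190 [ 0.6956 -0.1237  0.008 ]
scene 292 300 [ 0.7276 -0.0492  0.1282]
scene 331 275 [0.7248 0.0311 0.1647]
scene 255 207 [ 0.5297 -0.0537  0.198 ]
scene 250 188 [ 0.4965 -0.0522  0.2215]
scene 262 228 [ 0.564  -0.0515  0.169 ]
236 363 365 [ 0.5679 -0.0491  0.1667]
242 357 370 [ 0.5552 -0.0472  0.177 ]
248 357 370 [ 0.543  -0.0464  0.1854]
254 358 371 [ 0.531  -0.0474  0.1954]
260 358 371 [ 0.5194 -0.0467  0.2028]
266 358 372 [ 0.508  -0.0468  0.2113]
272 359 372 [ 0.4969 -0.0471  0.2179]
278 359 373 [ 0.4861 -0.0473  0.2245]
284 361 371 [ 0.4756 -0.0477  0.2207]
```

View pics/crop_a.png

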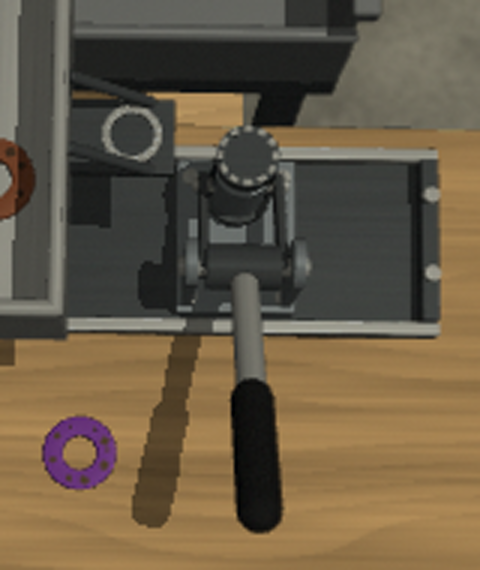

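View pics/crop_b.png

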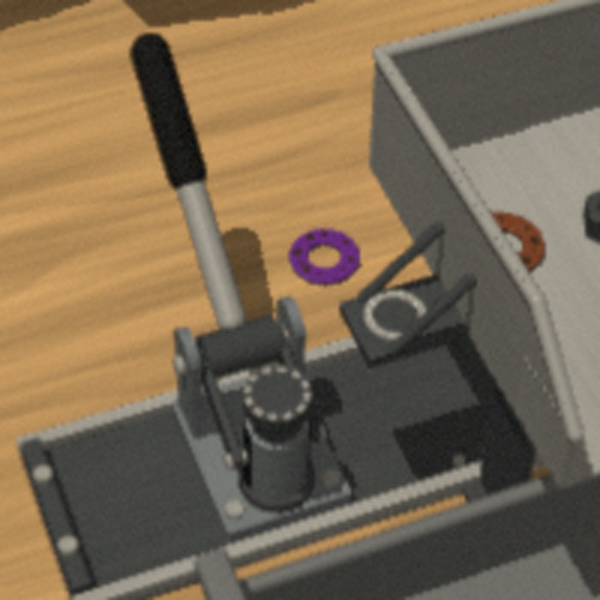

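Crop A shows the saddle (363,162) and the lug with its ring (324,154) standing out of the bin's −y wall. Crop B confirms the same single jack and lug, so the target is unambiguous. I'll refine the two y values and raise the tool while squaring it.

```bash
python3 - <<'E'
from h import *
for n,rb,sb in(('top',(308,138,340,172),(348,148,376,176)),('scene',(318,262,346,288),(278,288,308,312))):
    c=ld(n); g=c['img'].min(2).astype(int)
    for nm,b,z in(('ring',rb,.165),('saddle',sb,.125)):
        m=(g[b[1]:b[3],b[0]:b[2]]>115).astype(np.uint8)
        ys,xs=np.nonzero(m); 
        p=np.c_[xs+b[0],ys+b[1]].astype(np.float32)
        P=np.array([pt(c,u,v) for u,v in p]); k=abs(P[:,2]-z)<.008; p=p[k]
        e=cv2.fitEllipse(p); print(n,nm,len(p),np.round(e[0],1),np.round(e[1],1),onz(c,*e[0],z).round(4))
# bin wall near top and tab right edge
c=ld('top'); print(onz(c,338.5,150,.16),onz(c,303,200,.252),onz(c,164,200,.252),onz(c,230,213,.252))
E
python3 -m jog '0 0 -0.025 0 0 6 -1; 0 0 -0.025 0 0 6 -1; 0 0 -0.025 0 0 5.7 -1; 0.03 -0.02 0 0 0 0 -1'
```

```text
top ring 84 [323.7 154.1] [16.8 17.7] [0.7291 0.0302 0.165 ]
top saddle 29 [362.3 161.2] [18.  18.6] [ 0.7279 -0.0493  0.125 ]
scene ring 75 [331.3 274.4] [14.3 18.2] [0.724  0.0322 0.165 ]
scene saddle 30 [291.9 300.6] [16.  20.4] [ 0.7266 -0.0491  0.125 ]
[0.73956115 0.00099726 0.16      ] [0.61880495 0.06512061 0.252     ] [0.61565219 0.30780598 0.252     ] [0.5941655  0.19139669 0.252     ]
clock: 0.43
position: [0.1941, -0.5078, 0.3041]
eef_rot: [0.005, 1.0, -0.005, -0.0]
wrist_force: [2.1, -0.3, 0.7]
opening: 0.094
finger_force: 0.0
```

```bash
R='' ; python3 -m jog '0.021 -0.03 0 0 0 0 -1; 0.021 -0.03 0 0 0 0 -1; 0.021 -0.03 0 0 0 0 -1; 0.021 -0.03 0 0 0 0 -1; 0.021 -0.03 0 0 0 0 -1'; python3 -m jog '0.021 -0.03 0 0 0 0 -1; 0.021 -0.03 0 0 0 0 -1; 0.021 -0.03 0 0 0 0 -1; 0.021 -0.03 0 0 0 0 -1; 0.021 -0.03 0 0 0 0 -1';  python3 -m jog '0.021 -0.03 0 0 0 0 -1; 0.021 -0.03 0 0 0 0 -1; 0.021 -0.03 0 0 0 0 -1; 0.021 -0.03 0 0 0 0 -1; 0 0 0 0 0 0 -1'; python3 -m jog '0 0 0 0 0 0 -1'
```

```text
clock: 0.85
position: [0.3027, -0.3523, 0.2989]
eef_rot: [-0.0, 1.0, -0.0, -0.0]
wrist_force: [0.1, 0.2, -0.7]
opening: 0.0943
finger_force: 0.0
clock: 1.27
position: [0.4077, -0.2022, 0.2991]
eef_rot: [-0.0, 1.0, -0.0, -0.0]
wrist_force: [-0.2, -0.9, -0.2]
opening: 0.094
finger_force: 0.0
clock: 1.68
position: [0.4933, -0.0789, 0.2982]
eef_rot: [-0.002, 1.0, 0.004, -0.0]
wrist_force: [-0.2, 0.8, -0.3]
opening: 0.0941
finger_force: 0.0
clock: 1.77
position: [0.4915, -0.0825, 0.2985]
eef_rot: [-0.0, 1.0, 0.002, -0.001]
wrist_force: [0.3, -0.1, -1.0]
opening: 0.0942
finger_force: 0.0
```

```bash
python3 -m jog '0.014 -0.017 0 0 0 0 -1; 0.0145 -0.0165 0 0 0 0 -1; 0 0 0.02 0 0 0 -1; 0 0 0.03 0 0 0 -1; 0 0 0.03 0 0 0 -1' && python3 -m jog '0 0 0.02 0 0 0 -1; 0 0 0.011 0 0 0 -1; 0 0 0 0 0 0 -1'; python3 - <<'E'
from h import *
c=cam('scene'); cv2.imwrite('pics/c.png',cv2.resize(c['img'][120:320,180:380][:,:,::-1],None,fx=3,fy=3))
E
```

```text
clock: 2.18
position: [0.5199, -0.052, 0.2195]
eef_rot: [0.001, 1.0, -0.001, 0.001]
wrist_force: [-0.1, -0.3, -0.5]
opening: 0.0939
finger_force: 0.0
clock: 2.43
position: [0.5175, -0.0515, 0.1852]
eef_rot: [-0.0, 1.0, -0.001, -0.003]
wrist_force: [-0.3, 0.1, 0.5]
opening: 0.0941
finger_force: 0.0
```

View pics/c.png

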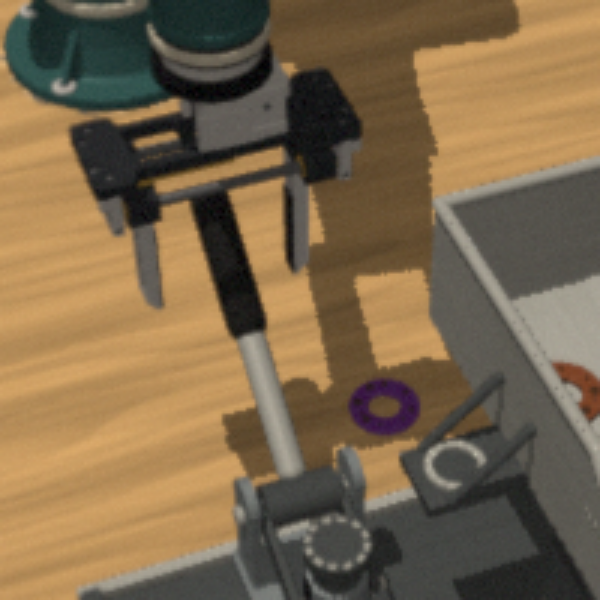

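The fingers straddle the sleeve (crop ~(225,250)), so I close on it.

```bash
python3 -m jog '0 0 0 0 0 0 0.6; 0 0 0 0 0 0 1; 0 0 0 0 0 0 1; 0 0 0 0 0 0 1; 0 0 0 0 0 0 1' 35;  python3 -m jog '0 0 0 0 0 0 1; 0 0 0 0 0 0 1; 0 0 0 0 0 0 1; 0 0 0 0 0 0 1'
```

```text
clock: 2.9
position: [0.5201, -0.0506, 0.1894]
eef_rot: [0.0, 1.0, -0.0, 0.001]
wrist_force: [-0.0, -0.6, -0.6]
opening: 0.0643
finger_force: 0.0
clock: 3.23
position: [0.5197, -0.0505, 0.1884]
eef_rot: [0.0, 1.0, -0.0, -0.0]
wrist_force: [0.6, 0.1, -0.1]
opening: 0.0373
finger_force: 0.0
```

```bash
python3 -m jog '0 0 0 0 0 0 1; 0 0 0 0 0 0 1; 0 0 0 0 0 0 1; 0 0 0 0 0 0 1'; python3 -m jog '0 -0.008 0 0 0 0 1; 0 -0.012 0 0 0 0 1; 0 -0.012 0 0 0 0 1; 0 0 0 0 0 0 1'
```

```text
clock: 3.57
position: [0.5197, -0.0498, 0.1884]
eef_rot: [-0.001, 1.0, 0.0, -0.0]
wrist_force: [0.7, 3.5, 0.4]
opening: 0.0272
finger_force: 35.0
clock: 3.9
position: [0.5197, -0.0163, 0.1883]
eef_rot: [-0.001, 1.0, 0.001, 0.0]
wrist_force: [-0.1, 5.0, 0.6]
opening: 0.0273
finger_force: 35.0
```

```bash
python3 -m jog '0 -0.012 0 0 0 0 1; 0 -0.012 0 0 0 0 1; 0 -0.012 0 0 0 0 1; 0 -0.01 0 0 0 0 1; 0 0 0 0 0 0 1'; python3 -m jog '0 0 0 0 0 0 1; 0 0 0 0 0 0 1'; python3 - <<'E'
from h import *
for n,s in(('scene',(240,200,440,350)),('top',(250,110,450,260))):
    c=cam(n); x,y,X,Y=s; cv2.imwrite(f'pics/d_{n}.png',cv2.resize(c['img'][y:Y,x:X][:,:,::-1],None,fx=4,fy=4,interpolation=cv2.INTER_CUBIC))
E
```

```text
clock: 4.32
position: [0.5197, 0.0303, 0.1884]
eef_rot: [-0.002, 1.0, 0.001, 0.0]
wrist_force: [0.5, 4.4, -0.8]
opening: 0.0273
finger_force: 35.0
clock: 4.48
position: [0.5197, 0.0285, 0.1884]
eef_rot: [-0.001, 1.0, 0.001, -0.0]
wrist_force: [-0.2, 2.9, -1.0]
opening: 0.0271
finger_force: 35.0
```

View pics/d_scene.png

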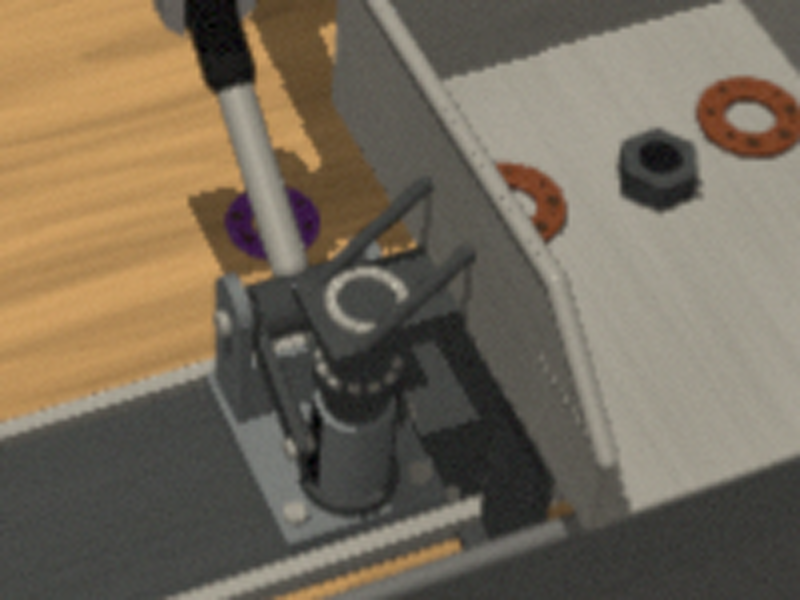

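View pics/d_top.png

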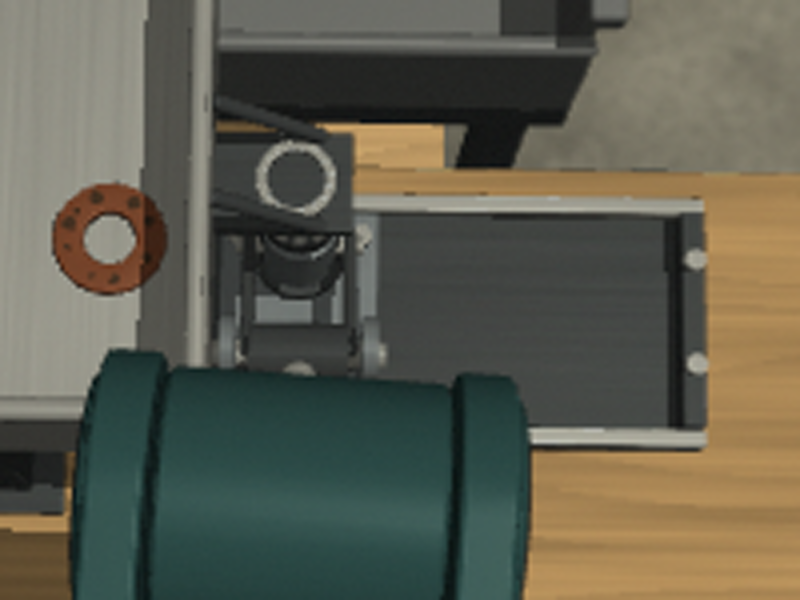

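The saddle stands below the ringed tab. In the top crop, the ram centre is ~(300,240) and the ring centre (296,178), so about 2 mm more +y is needed.

```bash
python3 -m jog '0 -0.0025 0 0 0 0 1; 0 0 0 0 0 0 1; 0 0 0 0 0 0 1'; python3 - <<'E'
from h import *
b=ld('top')
for k in range(2):
    c=cam('top') if k else b
    # ram cylinder edges just below the tab, yoke pins
    g=c['img'].astype(int).sum(2)
    print([onz(c,u,171,.118)[1].round(4) for u in(314.7,335.2)])
    print(g[172,308:342].tolist()); print(g[199,300:352].tolist())
E
```

```text
clock: 4.83
position: [0.5197, 0.0287, 0.1884]
eef_rot: [0.001, 1.0, -0.001, -0.0]
wrist_force: [0.1, -3.1, -2.0]
opening: 0.027
finger_force: 35.0
[np.float64(0.0482), np.float64(0.0059)]
[182, 200, 156, 96, 91, 102, 201, 200, 112, 120, 157, 176, 146, 91, 59, 65, 63, 60, 61, 67, 69, 169, 370, 306, 144, 177, 352, 342, 138, 172, 179, 287, 358, 348]
[395, 273, 204, 222, 245, 305, 303, 299, 241, 377, 368, 219, 176, 176, 176, 176, 177, 181, 181, 179, 176, 176, 180, 183, 182, 180, 177, 181, 180, 176, 178, 181, 182, 182, 182, 183, 182, 181, 192, 222, 198, 310, 312, 313, 340, 391, 294, 196, 199, 197, 197, 198]
[np.float64(0.0482), np.float64(0.0059)]
[187, 199, 132, 94, 92, 119, 201, 199, 109, 118, 173, 180, 120, 89, 65, 56, 68, 66, 63, 65, 103, 161, 372, 300, 156, 217, 341, 172, 159, 173, 210, 356, 355, 349]
[397, 274, 201, 226, 266, 300, 304, 298, 260, 377, 367, 222, 175, 177, 176, 176, 176, 176, 175, 178, 177, 179, 179, 180, 178, 182, 178, 178, 180, 177, 179, 181, 182, 183, 183, 183, 185, 197, 227, 226, 242, 309, 310, 314, 355, 387, 245, 198, 196, 199, 201, 200]
```

```bash
python3 -m jog '0 -0.0025 0 0 0 0 1; 0 0 0 0 0 0 1; 0 0 0 0 0 0 1; 0 0 0 0 0 0 1'; python3 - <<'E'
from h import *
c=cam('top'); cv2.imwrite('pics/e.png',cv2.resize(c['img'][130:210,290:370][:,:,::-1],None,fx=7,fy=7,interpolation=cv2.INTER_CUBIC))
E
```

```text
clock: 5.22
position: [0.5197, 0.0323, 0.1884]
eef_rot: [0.0, 1.0, -0.0, -0.0]
wrist_force: [-0.2, -2.6, -1.1]
opening: 0.0274
finger_force: 35.0
```

View pics/e.png

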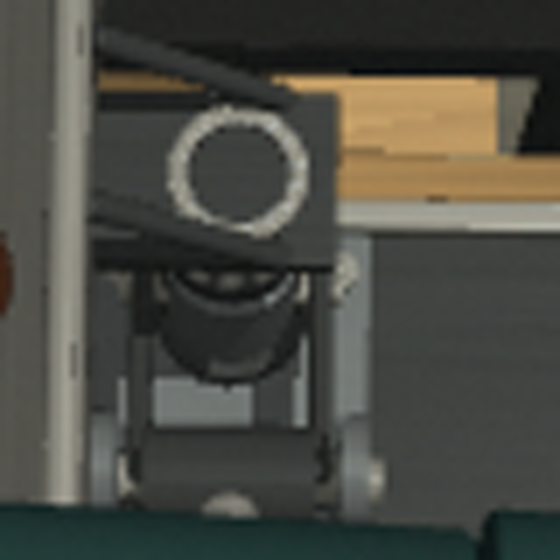

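The saddle (ram centre ~(231,300) in the crop) is now in line with the ring (238,171) to about 1 mm, allowing for height parallax. Next I pump the handle along its arc, turning with it.

```bash
python3 -m jog '0 0 0 0 0 0 1; 0 0 0 0 0 0 1' 55; python3 -m jog '-0.0053 0 0.008 0 3.2 0 1; -0.0053 0 0.008 0 3.2 0 1; -0.0053 0 0.008 0 3.2 0 1; -0.0053 0 0.008 0 3.2 0 1; 0 0 0 0 0 0 1'; python3 -c "
from h import *
s=bot.read_state();print(s['joint_positions'].round(2),s['wrist_force'])"
```

```text
clock: 5.43
position: [0.5197, 0.0323, 0.1884]
eef_rot: [0.0, 1.0, -0.0, -0.0]
wrist_force: [0.5, -3.3, -1.6]
opening: 0.0271
finger_force: 55.0
clock: 5.85
position: [0.5032, 0.0324, 0.159]
eef_rot: [0.0, 0.993, 0.0, 0.118]
wrist_force: [0.4, -1.8, 12.2]
opening: 0.027
finger_force: 55.0
[-0.06 -0.17  1.76  0.01  1.31  1.51] [ 0.40886979 -1.77840326 12.24714541]
```

```bash
python3 -m jog '-0.0053 0 0.008 0 3.2 0 1; -0.0053 0 0.008 0 3.2 0 1; -0.0053 0 0.008 0 3.2 0 1; -0.0053 0 0.008 0 3.2 0 1; -0.0053 0 0.008 0 3.2 0 1'; python3 -m jog '-0.0053 0 0.008 0 3.2 0 1; -0.0053 0 0.008 0 3.2 0 1; -0.0053 0 0.008 0 3.2 0 1; -0.0053 0 0.008 0 3.2 0 1; -0.0053 0 0.008 0 3.2 0 1';  python3 -m jog '-0.003 0 0.004 0 0 0 1; -0.003 0 0.004 0 0 0 1; 0 0 0 0 0 0 1; 0 0 0 0 0 0 1'
```

```text
clock: 6.27
position: [0.4909, 0.0325, 0.114]
eef_rot: [0.0, 0.967, 0.0, 0.253]
wrist_force: [-14.2, -1.8, 17.9]
opening: 0.027
finger_force: 55.0
clock: 6.68
position: [0.4913, 0.0328, 0.0631]
eef_rot: [-0.0, 0.923, 0.0, 0.384]
wrist_force: [-14.9, 3.7, 13.0]
opening: 0.0273
finger_force: 55.0
clock: 7.02
position: [0.4952, 0.0328, 0.0572]
eef_rot: [-0.0, 0.922, 0.0, 0.386]
wrist_force: [-32.1, -0.1, 29.9]
opening: 0.0274
finger_force: 55.0
```

```bash
python3 -m jog '-0.0015 0 -0.0015 0 0 0 1; -0.0015 0 -0.0015 0 0 0 1; 0 0 0 0 0 0 1; 0 0 0 0 0 0 1; 0 0 0 0 0 0 1'; python3 - <<'E'
from h import *
c=cam('scene'); cv2.imwrite('pics/f.png',c['img'][:,:,::-1])
print(bot.read_state()['wrist_force'])
for a in [(255,207)]: pass
E
```

```text
clock: 7.43
position: [0.4945, 0.0326, 0.0603]
eef_rot: [-0.0, 0.921, -0.0, 0.39]
wrist_force: [2.6, 3.2, 11.3]
opening: 0.027
finger_force: 55.0
[ 2.07068236  2.6265529  10.79142057]
```

View pics/f.png

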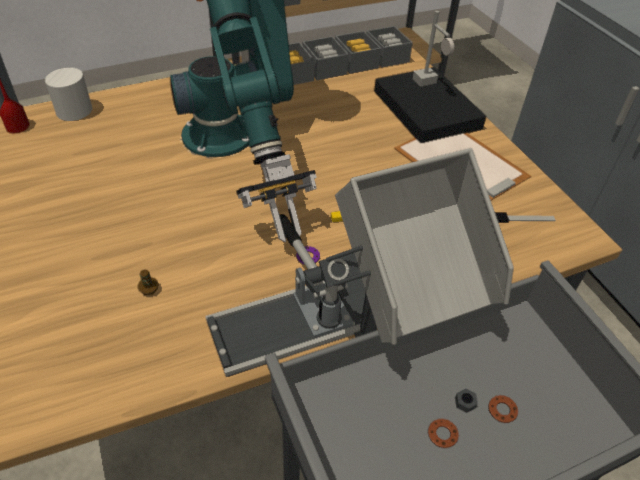

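The scrap (washers (444,433), (503,408), nut (466,400)) lies in the tote and the bin is tipped and empty. The push eased off with the relief move, so I press further to be sure the handle is on its stop.

```bash
python3 -m jog '-0.002 0 0.002 0 0 0 1; -0.002 0 0.002 0 0 0 1; 0 0 0 0 0 0 1; 0 0 0 0 0 0 1'; python3 -m jog '-0.002 0 0.002 0 0 0 1; 0 0 0 0 0 0 1; 0 0 0 0 0 0 1;0 0 0 0 0 0 1'
```

```text
clock: 7.82
position: [0.4952, 0.0326, 0.057]
eef_rot: [0.0, 0.92, -0.0, 0.392]
wrist_force: [-24.3, 1.1, 33.9]
opening: 0.027
finger_force: 55.0
clock: 8.15
position: [0.4958, 0.0326, 0.0554]
eef_rot: [0.0, 0.92, 0.0, 0.393]
wrist_force: [-31.3, 2.3, 39.7]
opening: 0.027
finger_force: 55.0
```

```bash
python3 - <<'E'
from h import *
c=cam('scene')
P=np.array([pt(c,u,v) for u in range(385,450,5) for v in range(235,300,5)])
n=np.linalg.svd(P-P.mean(0))[2][2]; n*=np.sign(n[2]); r=(P-P.mean(0))@n
print('bin pitch',np.arctan2(n[0],n[2]),n.round(3),r.std())
# bar between sleeve and pivot: light-grey pixels per row
for v in range(236,264,4):
    row=[(u,pt(c,u,v)) for u in range(285,325)]
    q=[p for u,p in row if c['img'][v,u].min()>95 and .05<p[2]<.13 and np.ptp(c['img'][v,u].astype(int))<25]
    if q: print(v,len(q),np.mean(q,0).round(4))
print(bot.read_state()['wrist_force'])
E
```

```text
bin pitch 0.5480077884143365 [0.489 0.342 0.802] 0.017354684117544986
240 1 [0.509  0.0183 0.0519]
244 9 [0.5546 0.0294 0.0802]
248 10 [0.5697 0.0293 0.0827]
252 9 [0.5846 0.0291 0.0853]
256 10 [0.5992 0.029  0.0877]
260 10 [0.6152 0.0293 0.0917]
[-31.18355639   2.12490227  40.45015142]
```

```bash
python3 -m jog '0.001 0 -0.002 0 0 0 1; 0 0 0 0 0 0 1; 0 0 0 0 0 0 1; 0 0 0 0 0 0 1; 0 0 0 0 0 0 1'; python3 - <<'E'
from h import *
c=cam('scene')
P=np.array([pt(c,u,v) for u in range(400,450,4) for v in range(250,300,4)])
P=P[abs(P[:,1]-np.median(P[:,1]))<.06]
for _ in range(6):
    n=np.linalg.svd(P-P.mean(0),full_matrices=False)[2][2]; n*=np.sign(n[2]); r=abs((P-P.mean(0))@n); P=P[r<=np.quantile(r,.93)]
print('bin pitch',np.arctan2(n[0],n[2]),n.round(3),r.std())
Q=[]
for v in range(244,262,2):
    q=[pt(c,u,v) for u in range(285,325) if c['img'][v,u].min()>95 and .05<pt(c,u,v)[2]<.13 and np.ptp(c['img'][v,u].astype(int))<25]
    if len(q)>5: Q.append(np.mean(q,0))
Q=np.array(Q); print('bar deg',np.degrees(np.arctan(np.polyfit(Q[:,0],Q[:,2],1)[0])),Q[:,1].mean())
print(bot.read_state()['wrist_force'])
E
```

```text
clock: 8.62
position: [0.4955, 0.0325, 0.0565]
eef_rot: [0.0, 0.92, -0.0, 0.392]
wrist_force: [-3.4, 4.1, 19.3]
opening: 0.027
finger_force: 55.0
bin pitch 0.6284179813337432 [0.588 0.003 0.809] 0.00048052327094269597
bar deg 9.530749936073024 0.02917341143396139
[-3.72074586  3.60558136 18.31273688]
```

```bash
python3 -m jog '-0.001 0 0.001 0 0 0 1; 0 0 0 0 0 0 1; 0 0 0 0 0 0 1; 0 0 0 0 0 0 1; 0 0 0 0 0 0 1'; python3 -m jog '0 0 0 0 0 0 1; 0 0 0 0 0 0 1; 0 0 0 0 0 0 1; 0 0 0 0 0 0 1; 0 0 0 0 0 0 1'
```

```text
clock: 9.08
position: [0.4957, 0.0325, 0.056]
eef_rot: [0.0, 0.92, -0.0, 0.393]
wrist_force: [-15.6, 3.9, 28.7]
opening: 0.0266
finger_force: 55.0
clock: 9.5
position: [0.4957, 0.0325, 0.056]
eef_rot: [0.0, 0.92, -0.0, 0.393]
wrist_force: [-15.6, 3.7, 28.3]
opening: 0.0268
finger_force: 55.0
```

Steady, on the stop (bar 9.5–10° below level, bin pitch 0.63), bin empty. I'm handing in.

```bash
python3 -c "
from rig import bot
print(bot.job_done())"
```

```text
the job is handed in; nothing more can be done
None
```

The jack was slid under the lug (centred to about 1–2 mm) and then pumped fully down; the bin is tipped (pitch about 0.63 rad) and empty, both washers and the nut are in the tote, and the job was handed in at about 9.5 s with the gripper still holding the handle on its lower stop.

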